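# Re-close the gaping rings of the red recipe file

## Robot

A 6-joint arm with a two-finger parallel gripper is mounted at the origin on a cart in front of the work surface, level with it; the furniture and walls round the work are solid. World frame = base frame: x ahead of the robot, y to its left, z up, the work surface at z = 0. Lengths are in m, angles in rad, forces in N, time in s.
With the tool pointing down it reaches from about 0.25 to 0.775 m from the base axis. Payload 4 kg.
Tool frame: the origin (TCP) lies at the centre of the arm's flange, where the gripper is bolted on; the fingertips stand 173 mm ahead of it and the grasp point (between the pads) lies 155 mm ahead of it; z points along the fingers, y is the line along which they close (so a half turn about z gives the same grasp; the last joint's range is limited). The gripper opens to 85 mm and grips with 20 to 120 N. Pads are 22 mm wide; open, the fingers measure 114 mm over their backs; the gripper's body (76 mm by 85 mm) begins 54 mm behind the grasp point. The pads swing forward as they close: fully open they stand 13 mm farther back than shut.
Start: joints at [1.074, 0.087, 1.371, -0, 1.684, -0.103], TCP at [0.211, 0.508, 0.405] pointing down, gripper open.
Joint ranges: [-3.1, 3.1], [-0.76, 2.03], [0.27, 2.55], [-1.08, 4.22], [0.17, 2.65], [-2.57, 2.57]. Speed limits (rad/s): [2.79, 2.79, 3.14, 3.14, 3.14, 3.14].

## Interface

Orientations are given as a 3x3 rotation matrix whose columns are the frame's x, y, z axes.
In Python, from plant import get_state, camera, sign_off gives the robot as it stands.
- The arm moves only by the tool play_rows, never from a script. Its argument "steps" is a list that holds one entry, the list of rows, each a list of 5 numbers: the opening, from 0 (shut) to 1 (fully open), then the shift along the tool's x, y, z in mm, then the turn about the tool's z in rad. A call has 1 to 12 rows; each row shifts and turns the commanded pose from where the row before left it, along the tool's axes as they then stand; what a row does not reach is not made up. A row lasts 1/12 s, in which the tool goes at most 41.7 mm and 7.16 degrees, less where a joint would pass 70% of its speed; a pose out of reach is approached as far as the arm can. A call with a gripper value outside its range is refused whole. The fingers move at their own pace and stop on an object; "squeeze" is the grip in N (left out, the last holds). Time passes only in rows, so rows that do not move let the fingers close. It gives the time, the measured TCP pose, the force, the opening and the grip force at its end, in the units of the state.
- get_state(): the state, without advancing time (a new reading comes with each control period).
- camera(name): name is "scene" or "top" or "wrist"; returns a dict with "pixels" (420x560x3 uint8, red, green, blue), "camera_matrix" (3x3 intrinsics, pixels), "k1" (the pictures are not rectified: a ray, as slopes to the right and down, at radius r is drawn at 1 + k1 r^2 times it, then the intrinsics apply), "world_to_cam" (4x4, takes a point from world to camera coordinates); the wrist camera has in their place "tool_from_camera" (4x4, takes a point from camera to tool coordinates, whose origin is the TCP and whose axes are the flange's). Camera axes: x right, y down, z forward; pixel columns grow to the right and rows downward; lengths in m; the calibration is good to about 2 mm. A picture is of the moment at which its call begins: read the wrist's pose just before it. There is no depth.
- sign_off(): hands the job in; it is judged then, once.
The state is a dict: "t": time; "q": joint angles; "qvel": joint speeds; "joint_efforts": joint torques, N m; "tool_pos": TCP position; "tool_rot": TCP orientation; "force": force on the tool from outside, world axes, zero at the start; "moment": the same for the moment, N m; "gripper_width": finger opening in m; "gripper_force": force on a finger pad.
Only numpy, scipy, OpenCV 4.12 (cv2) and the standard library are available. Lean on these libraries where they do the work, as an engineer would, in place of code of your own. Each camera call takes 0.05 s, during which the arm holds its last target. There are 200 camera calls.

## Task

The rings of the red recipe file have been left caught half shut and gape. Lift its lever right up so that the rings spring fully open, then press the lever down flat again so that they close. Leave the blue file's lever alone, and let go at the end.

Things in the scene. Friction and masses are not known exactly. Their poses are not given: they have to be found in the camera images.
- red_hinge (a point): Pivot of the steel lever of the red file, a ring file lying open and fixed, 190 x 180 mm, cards on top at 20 mm, two steel rings 50 mm high (75 mm open). On the hinge axis, mid-width of the lever, 36 mm above the worktop. Axes: z up, y along the level hinge axis, x from the lever's free end to the pivot and on to the rings, 25 mm beyond it. Red and blue may lie in either place, a little turned.
- red_grip (a point): Centre of the black round grip bar across the free end of the red lever: a cylinder 15 mm in diameter, 30 mm long, along the hinge axis (y of red_hinge), 85 mm from red_hinge. Moves with the lever; when that is flat, the bar is level with the pivot, 36 mm above the worktop, on its -x side. Its ends can be pinched, 30 mm apart; it turns between the fingers.
- red_lever (a joint): Red lever's angle, rad: 0 = flat, rings shut; grows as the grip is lifted, to the stop at 1.3 (nearly upright, rings fully open). At angle q the grip is at x = -0.085 cos q, z = +0.085 sin q from red_hinge in its axes. The rings are geared to it. Stiff hinge, 0.14 N m (2 N across the grip): it stays where it is left. Starts part way up, 0.25 to 0.75.
- blue_lever (a joint): The same angle for the lever of the blue file, which is just like the red one but for its blue covers; it is closed (0) and is to stay so.

How it is judged:
On the way:
1. the red file's lever is lifted right up (within 0.15 rad of its upper stop), its rings fully open (value of joint red_lever above 1.15 rad), for 0.2 s.
At the end, for the whole second after the job is handed in: after having been lifted right up, the red file's lever is down flat again (within 0.1 rad, about 8 mm at the grip), its rings shut, and the blue file's lever is still closed (within 0.1 rad) (value of joint each of red_lever, blue_lever below 0.1 rad); the robot touches nothing.
It fails at once if the blue file's lever is lifted (more than 0.15 rad) (value of joint blue_lever above 0.15 rad).
It also fails if it takes over 35 s, if anything falls off the work surface, if the arm or the gripper's body presses on something with over 40 N, if the wrist force passes 120 N, or if a joint passes its speed limit or range.

## Working session

There is one attempt and no reset: what is moved stays moved. The work goes in short steps, Python scripts to look and compute and a tool call to move; the robot and the scene stay as the last step left them, time stands still between calls to the robot, and variables do not carry over. Pictures are saved under pics/ and viewed, at most 10 in all, crops included, and the job is handed in when it is done.

Besides the shell and the picture viewer there is one more tool, called as a command line: name --argument value ..., lists and objects as JSON in quotes. play_rows: Moves the arm, as the interface text tells. Its arguments: {"type":"object","properties":{"steps":{"type":"array","items":{"type":"array","items":{"type":"array","items":{"type":"number"}}}},"squeeze":{"type":"number"}},"required":["steps"]}

```bash
mkdir -p pics; cat > h.py <<'E'
import numpy as np, cv2
from plant import get_state, camera, sign_off
def save(n,c): cv2.imwrite(f'pics/{n}.png', c['pixels'][:,:,::-1])
def ray(c,uv,st=None):
    K=np.array(c['camera_matrix'],float)
    k=float(c['k1'])
    p=cv2.undistortPoints(np.array([[uv]],float),K,np.array([k,0,0,0,0.]))[0,0]
    d=np.array([p[0],p[1],1.])
    if 'world_to_cam' in c: T=np.linalg.inv(np.array(c['world_to_cam']))
    else:
        W=np.eye(4);W[:3,:3]=st['tool_rot'];W[:3,3]=st['tool_pos'];T=W@np.array(c['tool_from_camera'])
    return T[:3,3],T[:3,:3]@d
def onz(c,uv,z,st=None):
    o,d=ray(c,uv,st); return o+d*(z-o[2])/d[2]
E
python3 - <<'E'
from h import *
np.set_printoptions(precision=4,suppress=True)
s=get_state();print(s['t'],np.array(s['tool_rot']),s['gripper_width'])
for n in ('scene','top'):
    c=camera(n);save(n+'0',c);print(n,np.linalg.inv(np.array(c['world_to_cam']))[:3])
E
```

```text
0.0 [[-0.9235  0.3837 -0.0011]
 [ 0.3837  0.9235 -0.002 ]
 [ 0.0002 -0.0023 -1.    ]] 0.08563330800927488
scene [[-0.7482 -0.3064  0.5885  0.0312]
 [-0.6634  0.3308 -0.6712  0.4077]
 [ 0.0109 -0.8926 -0.4508  0.4701]]
top [[-0.0165 -0.9971  0.0746  0.453 ]
 [-0.9997  0.0153 -0.0169 -0.1707]
 [ 0.0157 -0.0749 -0.9971  0.9352]]
```

View pics/top0.png

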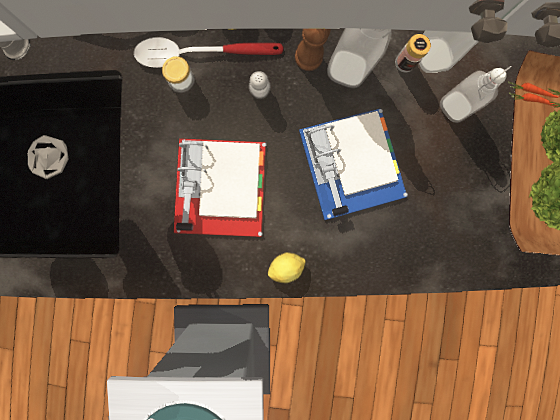

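View pics/scene0.png

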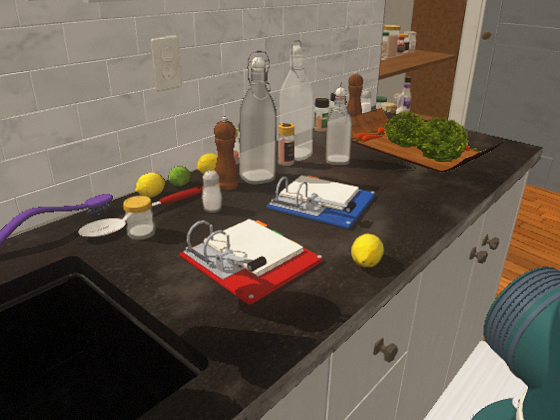

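The top view shows the red file around (220,187) and the blue one around (355,165). The red lever points down the picture, toward the robot, with its black grip near (186,227). In the scene view the grip is near (258,263).

```bash
python3 - <<'E'
from h import *
np.set_printoptions(precision=4,suppress=True)
t=camera('top');s=camera('scene')
a=cv2.resize(t['pixels'][130:245,165:275],(385,402),interpolation=cv2.INTER_CUBIC)
b=cv2.resize(s['pixels'][210:310,175:335],(400,250),interpolation=cv2.INTER_CUBIC)
im=np.zeros((402,790,3),np.uint8);im[:,:385]=a;im[:250,388:788]=b
cv2.imwrite('pics/crop.png',im[:,:,::-1])
h=cv2.cvtColor(t['pixels'],cv2.COLOR_RGB2HSV)
m=(((h[...,0]<6)|(h[...,0]>174))&(h[...,1]>150)&(h[...,2]>80)).astype(np.uint8);m[:130]=0;m[245:]=0;m[:,:170]=0;m[:,275:]=0
p=cv2.findNonZero(m);r=cv2.minAreaRect(p);bx=cv2.boxPoints(r);print(bx)
w=np.array([onz(t,q,0.004) for q in bx]);print(w,[np.linalg.norm(w[i]-w[i-1]) for i in range(4)])
# grip two-view
o1,d1=ray(t,(186,227));o2,d2=ray(s,(258,263))
A=np.c_[d1,-d2];l=np.linalg.lstsq(A,o2-o1,rcond=None)[0]
print(o1+l[0]*d1,o2+l[1]*d2)
E
```

```text
[[173.2496 232.6966]
 [177.5152 137.7872]
 [265.2368 141.7297]
 [260.9713 236.6391]]
[[ 0.4489  0.0136  0.004 ]
 [ 0.6409  0.005   0.004 ]
 [ 0.6296 -0.1732  0.004 ]
 [ 0.4387 -0.1618  0.004 ]] [np.float64(0.17563184251117414), np.float64(0.1921862307051431), np.float64(0.17850272236269593), np.float64(0.19125910674554847)]
[ 0.4595 -0.0217  0.0594] [ 0.461  -0.0204  0.0596]
```

View pics/crop.png

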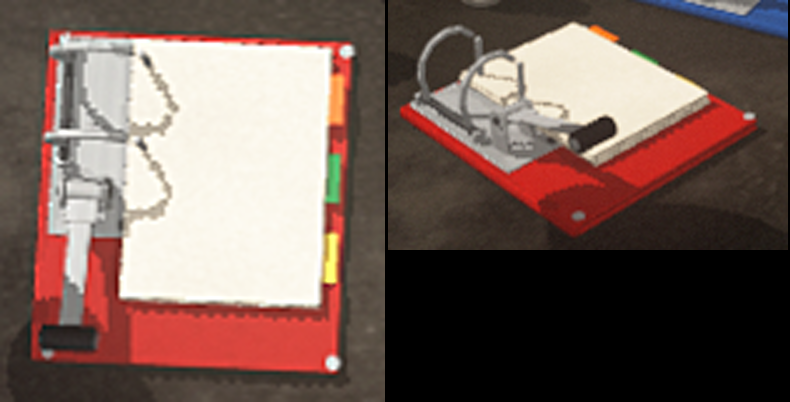

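The crop puts the grip at about (184,226) in the top view and (257,264) in the scene view. That gives (0.460, -0.021, 0.060), so q≈0.29, and the file's yaw is about -0.05. Next: turn the tool and move over the grip.

play_rows --steps '[[[1,0,0,0,-0.0855],[1,0,0,0,-0.0855],[1,0,0,0,-0.0855],[1,0,0,0,-0.0855],[1,-14,-26,0,0],[1,-14,-26,0,0],[1,-14,-26,0,0],[1,-14,-26,0,0],[1,-14,-26,0,0],[1,-14,-26,0,0],[1,-14,-26,0,0],[1,-14,-26,0,0]]]'

```text
t: 1.2
tool_pos: [0.3123, 0.293, 0.4046]
tool_rot: [[-0.999, 0.051, 0.0], [0.051, 0.999, 0.0], [-0.0, 0.0, -1.0]]
force: [-0.4, -0.5, 0.6]
gripper_width: 0.0857
gripper_force: 0.0
```

play_rows --steps '[[[1,-14,-26,0,0],[1,-14,-26,0,0],[1,-14,-26,0,0],[1,-14,-26,0,0],[1,-14,-26,0,0],[1,-14,-26,0,0],[1,-14,-26,0,0],[1,-14,-26,0,0],[1,-14,-26,0,0],[1,-14,-26,0,0],[1,0,0,20,0],[1,0,0,20,0]]]'

```text
t: 2.2
tool_pos: [0.4393, 0.0258, 0.3653]
tool_rot: [[-0.998, 0.055, 0.003], [0.055, 0.998, -0.0], [-0.003, -0.0, -1.0]]
force: [-1.9, 0.6, -1.0]
gripper_width: 0.0855
gripper_force: 0.0
```

```bash
python3 - <<'E'
from h import *
np.set_printoptions(precision=4,suppress=True)
s=get_state();c=camera('wrist');save('w1',c);R=np.array(s['tool_rot']);print(s['t'],s['tool_pos'],R)
print(R.T@(np.array([.460,-.021,.215])-s['tool_pos'])*1000)
E
```

```text
2.2 [0.4393 0.0258 0.3653] [[-0.9985  0.0553  0.0031]
 [ 0.0553  0.9985 -0.0003]
 [-0.0031 -0.0001 -1.    ]]
[-22.7665 -45.5748 150.3546]
```

View pics/w1.png

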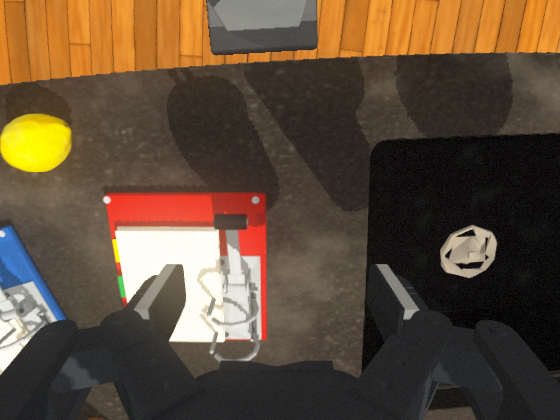

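The wrist view shows the red file at x 105–267, with the black grip at about (231,222) lying level in the picture, so it lines up with the finger axis.

```bash
python3 - <<'E'
from h import *
np.set_printoptions(precision=4,suppress=True)
s=get_state();c=camera('wrist');t=camera('top');k=camera('scene')
g=cv2.cvtColor(c['pixels'],cv2.COLOR_RGB2GRAY)
m=np.zeros_like(g);m[205:240,208:254]=(g[205:240,208:254]<60)
p=cv2.findNonZero(m);r=cv2.minAreaRect(p);print(r,len(p))
print('edge',[onz(c,q,.004,s) for q in((107,197),(266,197))])
R=[ray(c,r[0],s),ray(t,(184.4,226.3)),ray(k,(256.6,263.6))]
A=0;b=0
for o,d in R:
    d=d/np.linalg.norm(d);P=np.eye(3)-np.outer(d,d);A=A+P;b=b+P@o
x=np.linalg.solve(A,b);print(x,[onz(q,u,x[2],s if q is c else None) for q,u in((c,r[0]),(t,(184.4,226.3)),(k,(256.6,263.6)))])
Rt=np.array(s['tool_rot']);print(Rt.T@(x+[0,0,.155]-s['tool_pos'])*1000)
E
```

```text
((242.76922607421875, 226.15382385253906), (14.422204971313477, 6.656403064727783), 56.3099365234375) 18
edge [array([ 0.438 , -0.1554,  0.004 ]), array([0.4477, 0.0166, 0.004 ])]
[ 0.4599 -0.0126  0.0595] [array([ 0.4591, -0.0037,  0.0595]), array([ 0.4609, -0.0187,  0.0595]), array([ 0.4615, -0.0179,  0.0595])]
[-25.1375 -37.944  144.9533]
```

The threshold mask only caught part of the grip. The pixel I read, (231,222), puts it at about (0.458,-0.016), which agrees with the other views at (0.461,-0.018). I'll use (0.459,-0.017,0.060), go lower and look again.

play_rows --steps '[[[0.7,-6,-11,20,0],[0.7,-6,-11,20,0],[0.7,-6,-11,20,0],[0.7,-6,-10,20,0],[0.7,0,0,10,0],[0.7,0,0,0,0]]]'

```text
t: 2.9
tool_pos: [0.4598, -0.0164, 0.2733]
tool_rot: [[-0.999, 0.052, -0.004], [0.052, 0.999, 0.001], [0.004, 0.001, -1.0]]
force: [0.1, 0.1, -0.8]
gripper_width: 0.06
gripper_force: 0.0
```

```bash
python3 - <<'E'
from h import *
np.set_printoptions(precision=4,suppress=True)
s=get_state();c=camera('wrist');save('w2',c);print(s['tool_pos'],s['gripper_width'])
# expected pixel of the grasp point & estimate
K=np.array(c['camera_matrix']);T=np.linalg.inv(np.array(c['tool_from_camera']));R=np.array(s['tool_rot'])
for w in([.459,-.017,.06],):
    p=T[:3,:3]@(R.T@(np.array(w)-s['tool_pos']))+T[:3,3]
    print(cv2.projectPoints(p[None],np.zeros(3),np.zeros(3),K,np.array([c['k1'],0,0,0.]))[0], R.T@(np.array(w)-s['tool_pos'])*1000)
E
```

```text
[ 0.4598 -0.0164  0.2733] 0.06000917271626707
[[[273.0878 237.8436]]] [ -0.0645  -0.8328 213.2858]
```

View pics/w2.png

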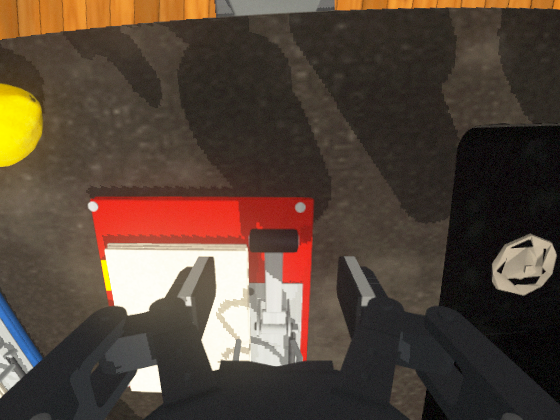

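The grip sits at (274,240), 2 px from the predicted (273,238), so the estimate holds. I'll descend with the bar nearer the tips, which keeps them above the cards when the lever is flat, then pinch.

play_rows --squeeze 40 --steps '[[[0.7,1,0,14,0],[0.7,1,0,14,0],[0.7,0,0,14,0],[0.7,0,-1,12,0],[0.7,0,0,0,0],[0.1,0,0,0,0],[0.1,0,0,0,0],[0.1,0,0,0,0],[0.1,0,0,0,0],[0.1,0,0,0,0],[0.1,0,0,0,0]]]'

```text
t: 3.87
tool_pos: [0.4587, -0.0177, 0.2218]
tool_rot: [[-0.999, 0.052, 0.003], [0.052, 0.999, -0.0], [-0.003, -0.0, -1.0]]
force: [-0.3, -0.0, 2.6]
gripper_width: 0.0284
gripper_force: 43.3
```

play_rows --steps '[[[0.1,-3.1,0,-8.8,0],[0.1,-3.7,0,-7.7,0],[0.1,-4.4,0,-7.2,0],[0.1,-5.2,0,-6.8,0],[0.1,-5.8,0,-6.2,0],[0.1,-6.4,0,-5.6,0],[0.1,0,0,0,0],[0.1,0,0,0,0]]]'

```text
t: 4.53
tool_pos: [0.4872, -0.0192, 0.2642]
tool_rot: [[-0.999, 0.051, 0.001], [0.051, 0.999, -0.001], [-0.001, -0.001, -1.0]]
force: [-3.3, -1.3, 2.3]
gripper_width: 0.0286
gripper_force: 40.6
```

```bash
python3 - <<'E'
from h import *
c=camera('scene');t=camera('top')
a=cv2.resize(c['pixels'][170:320,160:340],(480,400));b=cv2.resize(t['pixels'][130:245,165:255],(310,400))
cv2.imwrite('pics/m.png',np.hstack([a,b])[:,:,::-1])
E
```

```text
(no output)
```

View pics/m.png

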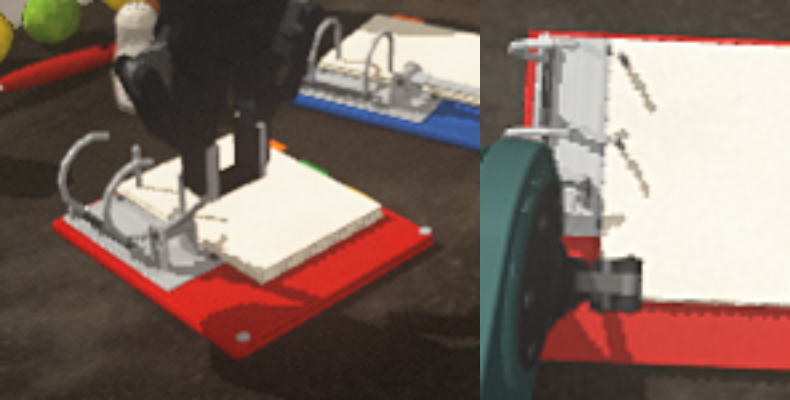

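The rings are opening, the grip is held between the fingers, the arc was followed and the forces are small. Continuing to about 1.28 rad.

play_rows --steps '[[[0.1,-6.9,0,-4.9,0],[0.1,-7.3,0,-4.3,0],[0.1,-7.8,0,-3.4,0],[0.1,-6.4,0,-2.2,0],[0.1,0,0,0,0],[0.1,0,0,0,0],[0.1,0,0,0,0],[0.1,0,0,0,0]]]'

```text
t: 5.3
tool_pos: [0.5152, -0.0208, 0.2786]
tool_rot: [[-0.999, 0.052, 0.002], [0.052, 0.999, -0.001], [-0.002, -0.001, -1.0]]
force: [-3.2, -3.2, 4.6]
gripper_width: 0.0287
gripper_force: 40.4
```

```bash
python3 - <<'E'
from h import *
c=camera('scene');t=camera('wrist')
a=cv2.resize(c['pixels'][150:310,160:340],(450,400));b=cv2.resize(t['pixels'][150:420,160:395],(348,400))
cv2.imwrite('pics/m2.png',np.hstack([a,b])[:,:,::-1])
E
```

```text
(no output)
```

View pics/m2.png

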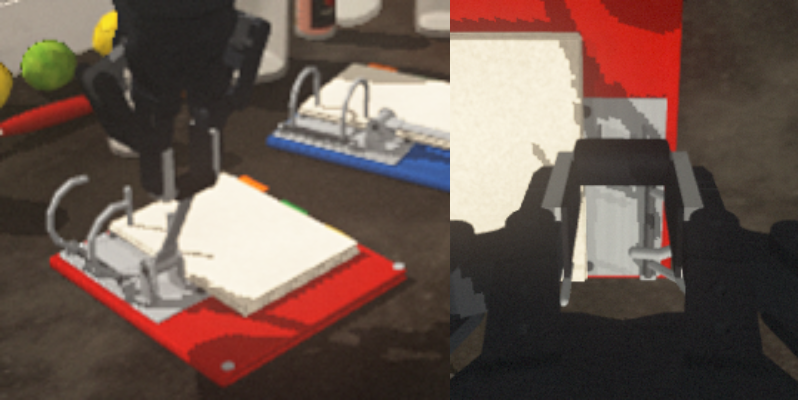

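The grip is held and the lever is steep. I'll nudge toward the stop until the force shows contact.

play_rows --steps '[[[0.1,-3,0,-1,0],[0.1,-2,0,0,0],[0.1,0,0,0,0],[0.1,0,0,0,0]]]'

```text
t: 5.73
tool_pos: [0.5193, -0.0209, 0.2796]
tool_rot: [[-0.999, 0.051, -0.003], [0.051, 0.999, -0.001], [0.003, -0.001, -1.0]]
force: [-7.5, -3.0, 8.9]
gripper_width: 0.0285
gripper_force: 40.4
```

play_rows --steps '[[[0.1,-3,0,0,0],[0.1,-2,0,0,0],[0.1,0,0,0,0],[0.1,0,0,0,0],[0.1,0,0,0,0]]]'

```text
t: 6.15
tool_pos: [0.5247, -0.0213, 0.2807]
tool_rot: [[-0.999, 0.052, -0.0], [0.052, 0.999, -0.001], [-0.0, -0.001, -1.0]]
force: [-7.7, -4.0, 10.6]
gripper_width: 0.0287
gripper_force: 38.9
```

```bash
python3 - <<'E'
from h import *
np.set_printoptions(precision=4,suppress=True)
s=get_state();c=camera('scene');t=camera('wrist')
a=cv2.resize(c['pixels'][200:290,170:270],(444,400),interpolation=cv2.INTER_CUBIC);b=cv2.resize(t['pixels'][150:420,160:395],(348,400))
cv2.imwrite('pics/m3.png',np.hstack([a,b])[:,:,::-1])
H=np.array([.459,-.017,.036])+.0815*np.array([.9986,-.052,0])
K=np.array(c['camera_matrix']);W=np.array(c['world_to_cam'])
for q in(None,1.0,1.1,1.2,1.3):
    p=H if q is None else H+.085*np.array([-np.cos(q)*.9986,np.cos(q)*.052,np.sin(q)])
    x=W[:3,:3]@p+W[:3,3];u=cv2.projectPoints(x[None],np.zeros(3),np.zeros(3),K,np.array([c['k1'],0,0,0.]))[0].ravel()
    print(q,p,u,(u-[170,200])*4.44)
E
```

```text
None [ 0.5404 -0.0212  0.036 ] [224.8456 256.4498] [243.5144 250.6371]
1.0 [ 0.4945 -0.0188  0.1075] [241.3392 229.3718] [316.7461 130.4106]
1.1 [ 0.5019 -0.0192  0.1118] [238.1543 225.3163] [302.6049 112.4044]
1.2 [ 0.5096 -0.0196  0.1152] [234.8529 221.6289] [287.9468  96.0322]
1.3 [ 0.5177 -0.0201  0.1179] [231.4771 218.3498] [272.9585  81.4733]
```

View pics/m3.png

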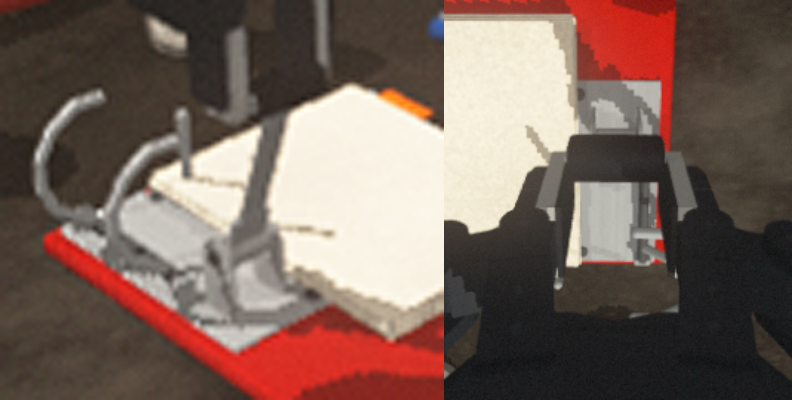

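The grip is at about crop (281,93), which fits q≈1.2–1.25. The force is mostly along the lever, so the tool is a bit low. I'll go up a little and forward to reach the stop.

play_rows --steps '[[[0.1,0,0,-2,0],[0.1,-2,0,-1,0],[0.1,-2,0,0,0],[0.1,-2,0,0,0],[0.1,0,0,0,0],[0.1,0,0,0,0],[0.1,0,0,0,0]]]'

```text
t: 6.83
tool_pos: [0.5306, -0.0215, 0.2819]
tool_rot: [[-0.999, 0.051, -0.001], [0.051, 0.999, -0.001], [0.001, -0.001, -1.0]]
force: [-4.4, -3.6, 4.6]
gripper_width: 0.0286
gripper_force: 39.1
```

play_rows --steps '[[[0.1,-2,0,0,0],[0.1,-2,0,0,0],[0.1,-2,0,0,0],[0.1,-2,0,0,0],[0.1,0,0,0,0],[0.1,0,0,0,0],[0.1,0,0,0,0]]]'

```text
t: 7.42
tool_pos: [0.5352, -0.0218, 0.282]
tool_rot: [[-0.999, 0.052, -0.016], [0.052, 0.999, -0.0], [0.016, -0.001, -1.0]]
force: [-21.7, -3.7, 16.1]
gripper_width: 0.0285
gripper_force: 39.2
```

```bash
python3 - <<'E'
from h import *
c=camera('scene');t=camera('wrist')
a=cv2.resize(c['pixels'][200:290,170:270],(444,400),interpolation=cv2.INTER_CUBIC);b=cv2.resize(t['pixels'][150:420,160:395],(348,400))
cv2.imwrite('pics/m4.png',np.hstack([a,b])[:,:,::-1])
E
```

```text
(no output)
```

View pics/m4.png

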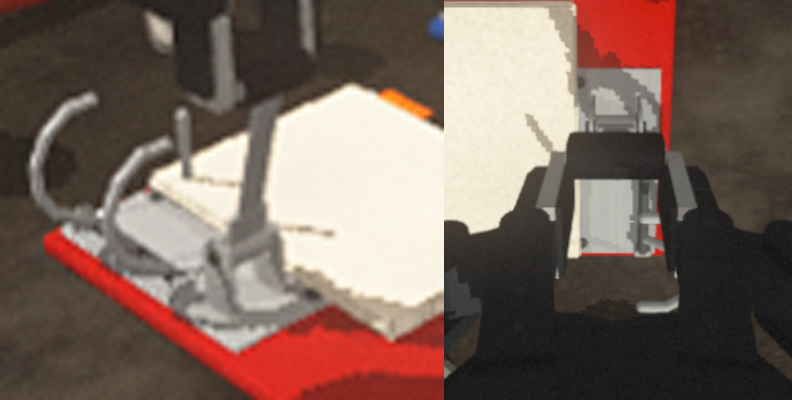

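The force rose to 22 N and the grip is at crop (270,80), where 1.3 rad was predicted (273,81), so the lever is at its stop with the rings open. Now the arc back down.

play_rows --steps '[[[0.1,3,0,0,0],[0.1,8.1,0,2.7,0],[0.1,7.8,0,3.4,0],[0.1,7.3,0,4.3,0],[0.1,6.9,0,4.9,0],[0.1,6.4,0,5.6,0],[0.1,5.8,0,6.2,0],[0.1,0,0,0,0],[0.1,0,0,0,0]]]'

```text
t: 8.27
tool_pos: [0.4935, -0.0195, 0.2559]
tool_rot: [[-0.999, 0.052, 0.001], [0.052, 0.999, -0.001], [-0.001, -0.001, -1.0]]
force: [-5.6, -3.5, 7.1]
gripper_width: 0.0282
gripper_force: 38.8
```

play_rows --steps '[[[0.1,5.2,0,6.8,0],[0.1,4.4,0,7.2,0],[0.1,3.7,0,7.7,0],[0.1,2.9,0,8,0],[0.1,2.1,0,8.2,0],[0.1,0,0,0,0],[0.1,0,0,0,0]]]'

```text
t: 8.85
tool_pos: [0.4755, -0.0185, 0.2164]
tool_rot: [[-0.999, 0.052, 0.0], [0.052, 0.999, 0.0], [-0.0, 0.0, -1.0]]
force: [-1.4, -3.0, 0.7]
gripper_width: 0.0264
gripper_force: 39.3
```

The grip width has dropped to 26.4 mm and the tool is about 18 mm ahead of the grip, so the bar has slid to the edge of the pads. I'll let go, rise, recentre and press the bar down from above with closed fingers.

play_rows --steps '[[[0.5,0,0,0,0],[0.6,0,0,0,0],[0.6,0,0,0,0],[0.6,0,0,0,0],[0.6,0,0,-20,0],[0.6,0,0,-20,0],[0.6,5,0,-20,0],[0.6,10,0,0,0],[0.6,0,0,0,0],[0.6,0,0,0,0]]]'

```text
t: 9.68
tool_pos: [0.46, -0.0175, 0.2761]
tool_rot: [[-0.999, 0.052, -0.001], [0.052, 0.999, 0.001], [0.001, 0.001, -1.0]]
force: [1.0, 1.6, -0.8]
gripper_width: 0.0512
gripper_force: 0.0
```

```bash
python3 - <<'E'
from h import *
np.set_printoptions(precision=4,suppress=True)
s=get_state();c=camera('wrist');t=camera('scene')
b=cv2.resize(t['pixels'][200:300,180:300],(480,400),interpolation=cv2.INTER_CUBIC)
a=cv2.resize(c['pixels'][180:320,220:332],(320,400),interpolation=cv2.INTER_CUBIC)
cv2.imwrite('pics/w5.png',np.hstack([a,b])[:,:,::-1])
K=np.array(c['camera_matrix']);T=np.linalg.inv(np.array(c['tool_from_camera']));R=np.array(s['tool_rot'])
Ks=np.array(t['camera_matrix']);W=np.array(t['world_to_cam']);z3=np.zeros(3)
print(s['tool_pos'],s['gripper_width'],s['force'])
for q in(0,.1,.2,.3,.4,.6):
    w=np.array([.5404,-.0212,.036])+.085*np.array([-np.cos(q)*.9986,np.cos(q)*.052,np.sin(q)])
    p=T[:3,:3]@(R.T@(w-s['tool_pos']))+T[:3,3];p2=W[:3,:3]@w+W[:3,3]
    u=cv2.projectPoints(p[None],z3,z3,K,np.array([c['k1'],0,0,0.]))[0].ravel()
    v=cv2.projectPoints(p2[None],z3,z3,Ks,np.array([t['k1'],0,0,0.]))[0].ravel()
    print(q,w,(u-[220,180])*20/7,(v-[180,200])*4+[320,0])
E
```

```text
[ 0.46   -0.0175  0.2761] 0.05119712152939133 [ 1.0049  1.594  -0.775 ]
0 [ 0.4555 -0.0168  0.036 ] [157.219  105.8525] [636.3754 311.3607]
0.1 [ 0.4559 -0.0168  0.0445] [157.1784 119.279 ] [635.3109 293.1035]
0.2 [ 0.4572 -0.0169  0.0529] [157.1384 137.0894] [632.7659 273.9445]
0.3 [ 0.4593 -0.017   0.0611] [157.0996 159.493 ] [628.7532 254.111 ]
0.4 [ 0.4622 -0.0171  0.0691] [157.0632 186.6021] [623.3083 233.8457]
0.6 [ 0.4703 -0.0176  0.084 ] [157.0015 254.6768] [608.3761 193.0403]
```

View pics/w5.png

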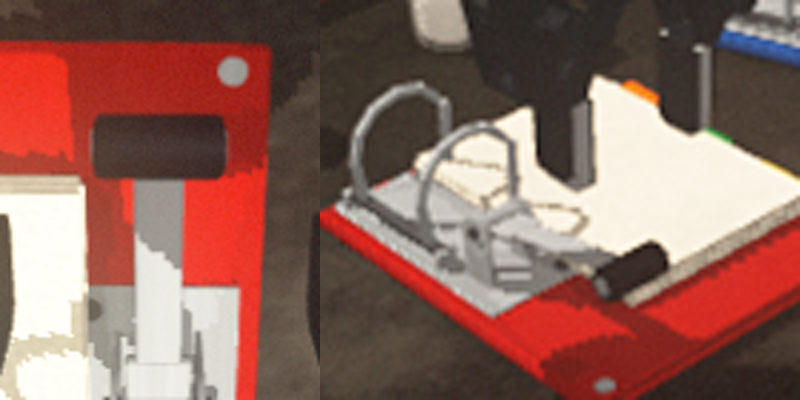

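The grip is at (160,147) in the wrist view and (632,270) in the scene view, so q≈0.23 and it lies directly below the tool. I'll close the fingers and press.

play_rows --steps '[[[0,3,0,0,0],[0,0,0,0,0],[0,0,0,0,0],[0,0,0,0,0],[0,0,0,0,0],[0,0,0,10,0],[0,0,0,10,0],[0,0,0,10,0],[0,0,0,10,0],[0,0,0,6,0],[0,0,0,6,0],[0,0,0,0,0]]]'

```text
t: 10.78
tool_pos: [0.4571, -0.0175, 0.2231]
tool_rot: [[-0.999, 0.052, -0.003], [0.052, 0.999, 0.0], [0.003, 0.0, -1.0]]
force: [0.5, -0.7, 0.7]
gripper_width: 0.0002
gripper_force: 0.0
```

play_rows --steps '[[[0,0,0,3,0],[0,0,0,3,0],[0,0,0,2,0],[0,0,0,0,0],[0,0,0,0,0]]]'

```text
t: 11.2
tool_pos: [0.4577, -0.0176, 0.217]
tool_rot: [[-0.999, 0.052, 0.001], [0.052, 0.999, 0.0], [-0.001, 0.0, -1.0]]
force: [-0.3, -0.5, 0.3]
gripper_width: 0.0001
gripper_force: 0.0
```

play_rows --steps '[[[0,0,0,2,0],[0,0,0,2,0],[0,0,0,2,0],[0,0,0,0,0],[0,0,0,0,0]]]'

```text
t: 11.62
tool_pos: [0.458, -0.0176, 0.2157]
tool_rot: [[-0.999, 0.051, 0.001], [0.051, 0.999, -0.0], [-0.001, -0.0, -1.0]]
force: [-11.3, 0.8, 26.7]
gripper_width: -0.0001
gripper_force: 12.9
```

A firm 27 N stop at tip height 0.043 matches the top of the bar when flat (0.0435). Retreat and check numerically.

play_rows --steps '[[[0,0,0,-10,0],[0,0,0,-20,0],[0,0,0,-30,0],[0,0,0,-30,0],[0,0,0,-30,0],[0.5,0,0,0,0],[0.5,0,0,0,0],[0.5,0,0,0,0],[0.5,0,0,0,0]]]'

```text
t: 12.37
tool_pos: [0.4571, -0.0175, 0.3291]
tool_rot: [[-0.999, 0.052, -0.003], [0.052, 0.999, 0.001], [0.003, 0.0, -1.0]]
force: [-0.4, 0.3, 0.1]
gripper_width: 0.0428
gripper_force: 0.0
```

```bash
python3 - <<'E'
from h import *
np.set_printoptions(precision=4,suppress=True)
s=get_state();t=camera('scene');z3=np.zeros(3);print(s['tool_pos'],s['force'])
g=t['pixels'].max(2);m=np.zeros_like(g);m[250:292,245:275]=(g[250:292,245:275]<55)
n,l,st,ce=cv2.connectedComponentsWithStats(m);print([(st[i].tolist(),ce[i].tolist()) for i in range(1,n) if st[i][4]>15])
W=np.array(t['world_to_cam'])
for q in(0,.1,.2,.3):
    w=np.array([.5404,-.0212,.036])+.085*np.array([-np.cos(q)*.9986,np.cos(q)*.052,np.sin(q)])
    p=W[:3,:3]@w+W[:3,3];print(q,cv2.projectPoints(p[None],z3,z3,np.array(t['camera_matrix']),np.array([t['k1'],0,0,0.]))[0].ravel())
E
```

```text
[ 0.4571 -0.0175  0.3291] [-0.4473  0.2536  0.1059]
[([253, 277, 11, 7, 27], [256.962962962963, 279.55555555555554])]
0 [259.0939 277.8402]
0.1 [258.8277 273.2759]
0.2 [258.1915 268.4861]
0.3 [257.1883 263.5277]
```

```bash
python3 -c "from plant import sign_off;print(sign_off())"
```

```text
the job is handed in; nothing more can be done
None
```

I lifted the red lever to its upper stop, which opened the rings, then pressed it flat and backed the gripper clear. I never touched the blue lever. I handed the job in at about 12 s; no verdict came back, so the flat lever is my own reading from the 27 N stop at bar height and the final camera check.

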